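# Seat the lap plate on its drive hub

## Task

On the goldsmith's bench, the polishing lap's drive hub stands bare, with a tapered spindle and three pins. Take the one lap plate that fits it (the big plate with three large holes, not the four-hole plate nor the small one), set it over the spindle turned so that its holes line up with the pins, lower it fully home, flat on the hub, and let go only when it is down. Leave the other two plates where they are.

Things in the scene. Friction and masses are not known exactly. Their poses are not given: they have to be found in the camera images.
- plate_mid (a point): Big aluminium lap plate: disc 130 mm across, 8 mm thick, lying flat; collar (44 mm outside, 34 mm through bore) on its centre, top 52 mm above the underside, gripped from above at any yaw. THREE 24 mm through holes, centres 42 mm from the axis, 120 degrees apart. 0.35 kg. Point: on the axis, 30 mm above the underside, mid-height of the bare collar; z up, x over a hole.
- hub_face (a point): Fixed dark steel drive hub; flat top face 124 mm across, 45 mm above the bench. On it: tapered spindle (24 mm at foot, 10 at tip, 60 tall) and three pins (10 mm wide, 22 tall, 42 mm from the axis, 120 degrees apart). Point: centre of the top face; z up, x over a pin. Seated, the plate's underside lies on the face, a pin in each hole; out of line it stands 22 mm too high.
- plate4_mid (a point): Like the big plate (disc 130 mm across, 8 thick, 44 mm collar to 52 mm high) but with FOUR 20 mm holes 42 mm from the axis, 90 degrees apart: does not fit, leave alone. Point: on the axis, 30 mm above the underside; z up, x over a hole.
- plate_small_mid (a point): Smaller aluminium plate: disc 100 mm across, 8 thick, 44 mm collar to 52 mm high, three 12 mm holes 34 mm from the axis: does not fit, leave alone. Point: on the axis, 30 mm above the underside; z up, x over a hole.
Things that resemble listed ones, but are neither listed nor needed, are in the scene too. What is shaped like the part that bears hub_face but yellow is not meant.

How it is judged (in metres and radians):
At the end, for the whole second after the job is handed in: The big three-hole plate rests released on the hub: underside within 6 mm of the top face, tilted less than 6 degrees, axis within 12 mm of the spindle's, a pin standing in each hole. The other two plates are within 50 mm of where they were (horizontal distance between plate_mid and hub_face below 0.012 m and z of plate_mid in the frame of hub_face between 0.02 and 0.036 m and angle between plate_mid's own z axis and vertical below 0.1 rad and linear speed of plate below 0.02 m/s); the robot touches nothing.
It fails at once if the four-hole plate or the small plate is moved by more than 50 mm (distance of any of plate4_mid, plate_small_mid from where it was at the start of the episode above 0.05 m).
It fails at once if the plate is let go more than 40 mm above its seat over the hub (horizontal distance between plate_mid and hub_face below 0.05 m and z of plate_mid in the frame of hub_face above 0.07 m and contact force between the fingers and plate below 0.05 N).
It also fails if it takes over 40 s, if anything falls off the work surface, if the arm or the gripper's body presses on something with over 40 N, if the wrist force passes 120 N, or if a joint passes its speed limit or range.

## Robot

A 6-joint arm with a two-finger parallel gripper is mounted at the origin on the work surface. World frame = base frame: x ahead of the robot, y to its left, z up, the work surface at z = 0. Lengths are in mm, angles in rad, forces in N, time in s.
With the tool pointing down it reaches from about 350 to 975 mm from the base axis. Payload 7.1 kg.
Tool frame: the origin (TCP) lies at the very end of the fingers, on their centre line; the grasp point (between the pads) lies 19 mm behind it; z points along the fingers, y is the line along which they close (so a half turn about z gives the same grasp; the last joint's range is limited). The gripper opens to 88 mm and grips with 3 to 60 N. Pads are 20 mm wide; open, the fingers measure 115 mm over their backs; the gripper's body (75 mm by 178 mm) begins 61 mm behind the grasp point.
Start: joints at [1.272, 0.423, 1.63, -0, 1.089, -0.019], TCP at [172.57, 600.686, 222.675] pointing down, gripper open.
Joint ranges: [-3, 3], [-0.9, 2.11], [0.09, 2.58], [-1.31, 4.45], [0.11, 2.69], [-2.54, 2.54]. Speed limits (rad/s): [2.39, 2.39, 3.01, 3.14, 3.14, 3.14].

## Interface

Orientations are given as a rotation vector (axis times angle).
In Python, from workcell import get_obs, get_image, job, models gives the robot as it stands.
- The arm moves only by the tool jog_arm, never from a script. Its argument "increments" is one flat list of numbers, 7 for each row, row after row: the turn, a rotation vector about the tool's x, y, z in degrees, then the shift along the tool's x, y, z in mm, then the opening in per cent of the stroke, from 0 (shut) to 100 (fully open). A call has 1 to 12 rows; each row shifts and turns the commanded pose from where the row before left it, along the tool's axes as they then stand; what a row does not reach is not made up. A row lasts 1/8 s, in which the tool goes at most 62.5 mm and 10.7 degrees, less where a joint would pass 70% of its speed; a pose out of reach is approached as far as the arm can. A call is refused whole if a number of a shift passes 62.5 or a number of a turn 10.7, either way. A call with a gripper value outside its range is refused whole. The fingers move at their own pace and stop on an object; the grip force is fixed at half the most. Time passes only in rows, so rows that do not move let the fingers close. It gives the time, the measured TCP pose, the force, the opening and the grip force at its end, in the units of the state.
- get_obs(): the state, without advancing time (a new reading comes with each control period).
- get_image(name): name is "scene" or "top" or "wrist"; returns a dict with "pixels" (420x560x3 uint8, blue, green, red), "depth" (420x560 float32, mm along the optical axis (not along the pixel's ray), 0 where there is no reading), "fx", "fy", "cx", "cy" (pixels), "k1" (the pictures are not rectified: a ray, as slopes to the right and down, at radius r is drawn at 1 + k1 r^2 times it, then the intrinsics apply), "cam_to_world" (4x4, takes a point from camera to world coordinates); the wrist camera has in their place "tool_from_camera" (4x4, takes a point from camera to tool coordinates, whose origin is the TCP and whose axes are the flange's). Camera axes: x right, y up, looking along -z (the intrinsics and any distortion apply to the point x, -y, -z); pixel columns grow to the right and rows downward; lengths in mm; the calibration is good to about 2 mm. A picture is of the moment at which its call begins: read the wrist's pose just before it.
- job.close_job(): hands the job in; it is judged then, once.
Trained networks look in the newest picture that a camera, given by its name, has taken for a name from the list of things; names that differ only in an ending like _2 or _b are one class to them, and where a whole thing is asked for, a point or a joint stands for the part that bears it (a point fixed in the world has none). Each returns a list of dicts, best first, with "p" (0 to 1); they miss things now and then, are a little off and sometimes report something else, mostly with a low value. They report only what shows in the picture. A call takes as long as a camera call. They do not tell look-alikes from the thing itself.
- models.look_for(target, camera): "centre" ([x, y, z] in mm, in world coordinates, good to about 4 mm: the middle of the surface that is visible of it).
- models.regions_of(target, camera): "region" (420x560 bool, what is visible of it).
The state is a dict: "t": time; "qpos": joint angles; "qvel": joint speeds; "joint_torque": joint torques, N m; "ee_pos": TCP position; "orientation": TCP orientation; "ft_force": force on the tool from outside, world axes, zero at the start; "moment": the same for the moment, N m; "width": finger opening in mm; "grasp_force": force on a finger pad.
Only numpy, scipy, OpenCV 4.12 (cv2) and the standard library are available. Lean on these libraries where they do the work, as an engineer would, in place of code of your own. Each camera call takes 0.05 s, during which the arm holds its last target. There are 200 camera calls.

## Working session

There is one attempt and no reset: what is moved stays moved. The work goes in short steps, Python scripts to look and compute and a tool call to move; the robot and the scene stay as the last step left them, time stands still between calls to the robot, and variables do not carry over. Pictures are saved under pics/ and viewed, at most 10 in all, crops included, and the job is handed in when it is done.

Besides the shell and the picture viewer there is one more tool, called after "Request:" as name(argument=value, ...) on one line, values as JSON. jog_arm: Moves the arm, as the interface text tells. Its arguments: {"type":"object","properties":{"increments":{"type":"array"}},"required":["increments"]}

```bash
mkdir -p pics
cat > h.py <<'E'
import numpy as np, cv2
from workcell import get_obs, get_image, job, models
from scipy.spatial.transform import Rotation as R
def cloud(im, T=None):
    d=im["depth"]; v,u=np.mgrid[0:d.shape[0],0:d.shape[1]]
    K=np.array([[im["fx"],0,im["cx"]],[0,im["fy"],im["cy"]],[0,0,1.]])
    p=np.stack([u,v],-1).reshape(-1,1,2).astype(np.float64)
    n=cv2.undistortPoints(p,K,np.array([im["k1"],0,0,0.])).reshape(d.shape+(2,))
    P=np.stack([n[...,0]*d,-n[...,1]*d,-d,np.ones_like(d)],-1)
    if T is None: T=im["cam_to_world"]
    return (P@np.array(T).T)[...,:3]
def wrist():
    o=get_obs(); im=get_image("wrist")
    W=np.eye(4); W[:3,:3]=R.from_rotvec(o["orientation"]).as_matrix(); W[:3,3]=o["ee_pos"]
    return o,im,cloud(im,W@np.array(im["tool_from_camera"]))
E
python3 - <<'E'
from h import *
o=get_obs(); print(o)
a=get_image("top"); b=get_image("scene")
cv2.imwrite("pics/top.png",a["pixels"]);cv2.imwrite("pics/scene.png",b["pixels"])
for t in ["plate_mid","hub_face","plate4_mid","plate_small_mid"]:
    for c in ["top","scene"]:
        print(t,c,[(np.round(r["centre"]),round(r["p"],2)) for r in models.look_for(t,c)])
E
```

```text
{'t': 0.0, 'qpos': array([ 1.27199067e+00,  4.23840269e-01,  1.63066600e+00, -1.41472567e-05,
        1.08861566e+00, -1.90094110e-02]), 'qvel': array([ 0.00081869, -0.00042532, -0.00026938, -0.00011455, -0.00123536,
        0.00237059]), 'joint_torque': array([ 1.48865231e-03, -5.44630873e+01, -2.73671722e+01,  6.44508144e-02,
        2.27758137e-02, -1.24303283e-04]), 'ee_pos': array([172.42262177, 600.17352629, 221.91149158]), 'orientation': array([-4.38028335e-01, -3.11067312e+00,  2.37485080e-03]), 'ft_force': array([-0.10264593,  0.64313929,  0.3683529 ]), 'moment': array([ 0.02361473, -0.02913916,  0.0277109 ]), 'grasp_force': 0.0, 'width': 87.33549746299633}
plate_mid top [(array([564., 321.,   8.]), 0.55)]
plate_mid scene [(array([583., 319.,   6.]), 0.58)]
hub_face top [(array([ 332., -494.,   44.]), 0.63)]
hub_face scene [(array([ 360., -495.,   45.]), 0.96), (array([501., -18.,  49.]), 0.85)]
plate4_mid top [(array([682., -36.,  12.]), 0.91)]
plate4_mid scene [(array([702., -39.,   4.]), 0.74)]
plate_small_mid top [(array([ 538., -262.,    3.]), 0.91)]
plate_small_mid scene [(array([ 559., -256.,    6.]), 0.93)]
```

View pics/top.png

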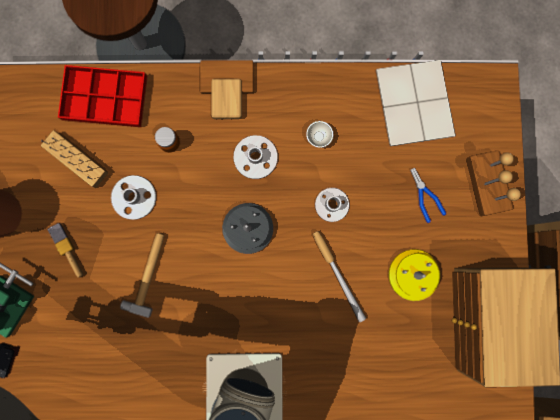

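View pics/scene.png

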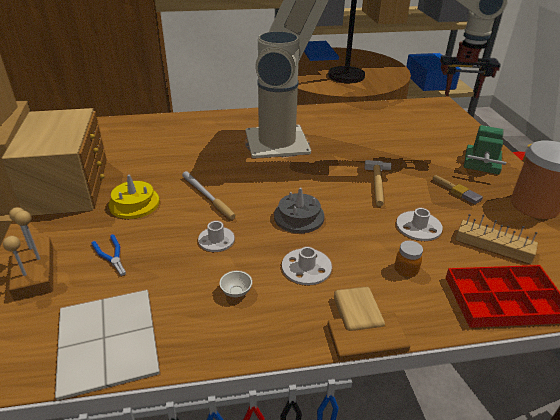

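The top view shows the big three-hole plate at px (133,197), the four-hole plate at (255,157), the small plate at (332,204), the dark hub at (248,228) and the yellow decoy at (415,275). The scene view shows the same layout.

Run:
```python
from h import *
a=get_image("top"); P=cloud(a)
for n,(u,v),r,zl,zh in [("plate",(133,197),30,4,14),("hub",(248,228),32,38,50)]:
    Q=P[v-r:v+r,u-r:u+r].reshape(-1,3); Q=Q[(Q[:,2]>zl)&(Q[:,2]<zh)]
    c,rad=cv2.minEnclosingCircle(Q[:,:2].astype(np.float32)); print(n,c,rad,np.median(Q[:,2]),len(Q))
o,im,W=wrist(); print(np.round(im["tool_from_camera"],3),im["fx"],o["ee_pos"])
M=R.from_rotvec(o["orientation"]).as_matrix();print(M.round(3))
print(M.T@(np.array([560,320,300])-o["ee_pos"]))
```

```text
plate (564.56298828125, 321.3766174316406) 112.21011352539062 7.283119843904387 1051
hub (471.72088623046875, -12.142962455749512) 61.99095916748047 44.18044750876584 1277
[[  -0.       0.971    0.24    64.984]
 [   1.       0.      -0.       0.544]
 [  -0.       0.24    -0.971 -162.547]
 [   0.       0.       0.       1.   ]] 325.43910464055665 [172.5761697  600.67427718 222.65242392]
[[-0.961  0.276 -0.   ]
 [ 0.276  0.961 -0.   ]
 [ 0.    -0.    -1.   ]]
[-449.87324667 -162.75430092  -77.34999126]
```

Request:
jog_arm(increments=[0,0,0,-50,-18,-3,100,0,0,0,-50,-18,-3,100,0,0,0,-50,-18,-3,100,0,0,0,-50,-18,-3,100,0,0,0,-50,-18,-3,100,0,0,0,-50,-18,-3,100,0,0,0,-50,-18,-3,100,0,0,0,-50,-18,-3,100,0,0,0,-50,-18,-3,100,0,0,0,0,0,0,100,0,0,0,0,0,0,100])

```text
t: 1.98
ee_pos: [559.8, 320.7, 249.4]
orientation: [-0.439, -3.11, 0.0]
ft_force: [0.1, -0.2, 0.2]
width: 87.9
grasp_force: 0.0
```

Run:
```python
from h import *
o,im,W=wrist(); print(o["ee_pos"],o["qpos"])
cv2.imwrite("pics/w1.png",im["pixels"])
np.savez("w1.npz",W=W,c=im["pixels"])
d=np.linalg.norm(W[...,:2]-[565,321],axis=-1)
m=(d<100)&(W[...,2]>4)&(W[...,2]<14)
Q=W[m][:,:2].astype(np.float32); c,r=cv2.minEnclosingCircle(Q); print(c,r,len(Q),np.median(W[m][:,2]))
m=(d<100)&(W[...,2]>46)&(W[...,2]<60)
Q=W[m][:,:2].astype(np.float32); print(cv2.minEnclosingCircle(Q),len(Q))
```

```text
[559.80870122 320.71384989 249.37134664] [ 5.01610000e-01  4.25920359e-01  1.55926632e+00  4.50624338e-04
  1.15720679e+00 -7.88913620e-01]
(567.1497192382812, 326.8982238769531) 65.14617156982422 6274 8.478543928730659
((567.0597534179688, 326.78271484375), 21.984981536865234) 509
```

View pics/w1.png

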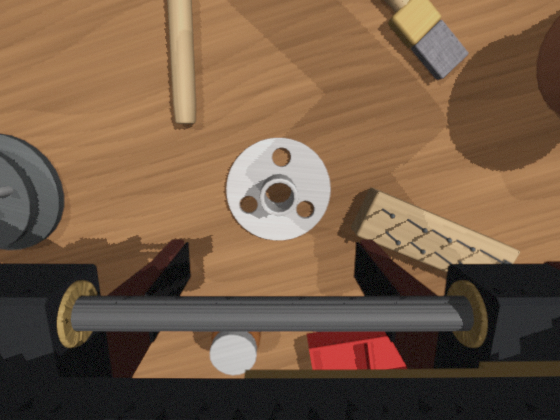

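The wrist view shows the three-hole plate at (278,190), with holes at (281,157), (248,205) and (305,210). The surroundings are clear. I'll look at the hub up close the same way before grasping.

Request:
jog_arm(increments=[0,0,0,0,-50,0,100,0,0,0,0,-50,0,100,0,0,0,0,-50,0,100,0,0,0,0,-50,0,100,0,0,0,0,-50,0,100,0,0,0,0,-50,0,100,0,0,0,0,-50,0,100,0,0,0,0,0,0,100,0,0,0,0,0,0,100])

```text
t: 3.15
ee_pos: [463.7, -14.6, 249.9]
orientation: [0.437, 3.111, 0.001]
ft_force: [0.2, -0.2, -0.3]
width: 88.0
grasp_force: 0.0
```

Run:
```python
from h import *
o,im,W=wrist(); print(o["ee_pos"],o["qpos"])
cv2.imwrite("pics/w2.png",im["pixels"]); np.savez("w2.npz",W=W,c=im["pixels"])
d=np.linalg.norm(W[...,:2]-[472,-12],axis=-1)
m=(d<90)&(W[...,2]>42)&(W[...,2]<48)
c,r=cv2.minEnclosingCircle(W[m][:,:2].astype(np.float32)); c=np.array(c); print("hub",c,r,np.median(W[m][:,2]))
def blobs(m,W,c,name):
    n,L,s,ct=cv2.connectedComponentsWithStats(m.astype(np.uint8))
    for i in range(1,n):
        if s[i,4]>8:
            q=W[L==i]; p=(q[:,:2].min(0)+q[:,:2].max(0))/2-c
            print(name,s[i,4],ct[i].round(),"r",np.hypot(*p).round(1),"ang",np.degrees(np.arctan2(p[1],p[0])).round(1),"zmax",q[:,2].max().round(1))
d=np.linalg.norm(W[...,:2]-c,axis=-1)
blobs((d<70)&(W[...,2]>60)&(W[...,2]<120),W,c,"pin")
z=np.load("w1.npz"); W=z["W"]; c=np.array([567.1,326.8]); d=np.linalg.norm(W[...,:2]-c,axis=-1)
# hole openings: rim of surrounding top points; use low-depth points
blobs((d<58)&(d>26)&(W[...,2]<5),W,c,"hole")
M=R.from_rotvec(o["orientation"]).as_matrix();print(M.T@(np.r_[c,100]-o["ee_pos"]), np.degrees(np.arctan2(M[1,0],M[0,0])))
```

```text
[463.67555176 -14.59649563 249.89753264] [-5.74232249e-02  1.47287865e-01  1.94788070e+00  5.17539014e-04
  1.04589258e+00 -1.34929197e+00]
hub [473.05389404 -11.51486015] 62.15441131591797 45.49241415172048
pin 63 [249. 174.] r 42.1 ang -151.6 zmax 69.3
pin 63 [313. 191.] r 41.6 ang 89.6 zmax 68.4
pin 342 [276. 202.] r 3.5 ang 175.2 zmax 107.3
pin 54 [266. 236.] r 40.8 ang -32.8 zmax 68.5
hole 297 [281. 157.] r 41.8 ang 158.7 zmax 5.0
hole 261 [248. 204.] r 42.8 ang -80.0 zmax 4.9
hole 248 [304. 209.] r 42.9 ang 38.4 zmax 4.3
[ -5.2768194  356.59559423 150.09727302] 164.00376687095826
```

View pics/w2.png

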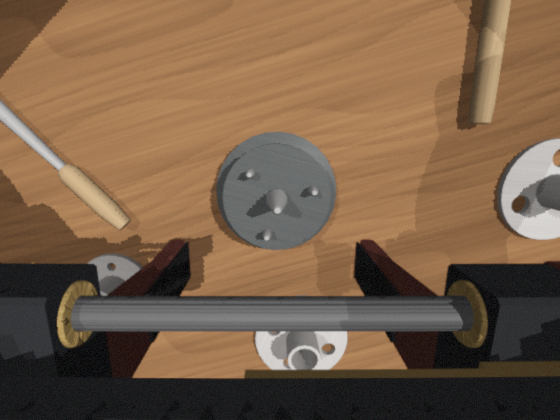

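The hub is at (473,-11.5), with pin phase about 88.4° and hole phase about 39°, so the plate needs to turn +49.4° about world z. Next I go to the plate and descend.

Request:
jog_arm(increments=[0,0,0,-1,51,0,100,0,0,0,-1,51,0,100,0,0,0,-1,51,0,100,0,0,0,-1,51,0,100,0,0,0,-1,51,0,100,0,0,0,0,51,0,100,0,0,0,0,50.5,0,100,0,0,0,0,0,45,100,0,0,0,0,0,45,100,0,0,0,0,0,45,100,0,0,0,0,0,45,100,0,0,0,0,0,0,100])

```text
t: 4.7
ee_pos: [563.5, 326.0, 65.9]
orientation: [-0.434, -3.105, 0.007]
ft_force: [0.2, -0.4, 0.4]
width: 88.0
grasp_force: 0.0
```

Request:
jog_arm(increments=[0,0,0,0,0,20,100,0,0,0,0,0,20,100,0,0,0,0,0,14,100,0,0,0,0,0,0,100,0,0,0,0,0,0,100])

```text
t: 5.32
ee_pos: [567.3, 325.7, 16.1]
orientation: [0.438, 3.11, 0.001]
ft_force: [0.7, -0.8, 0.6]
width: 88.1
grasp_force: 0.0
```

Request:
jog_arm(increments=[0,0,0,0,0,0,0,0,0,0,0,0,0,0,0,0,0,0,0,0,0,0,0,0,0,0,0,0,0,0,0,0,0,0,0,0,0,0,0,0,0,0,0,0,0,0,0,0,0])

```text
t: 6.2
ee_pos: [567.1, 325.7, 15.8]
orientation: [0.438, 3.111, 0.0]
ft_force: [0.3, 1.4, 0.6]
width: 43.8
grasp_force: 30.0
```

Request:
jog_arm(increments=[0,0,0,0,0,-25,0,0,0,0,0,0,-40,0,0,0,0,0,0,-40,0,0,0,0,0,0,-35,0,0,0,0,0,-35,0,0,0,0,0,-50,0,0,0,0,0,-1,-50,0,0,0,0,0,-1,-50,0,0,0,0,0,-1,-50,0,0,0,0,0,0,-50,0,0,0,0,0,0,-50,0,0,0,0,0,0,-35,0,0])

```text
invalid input
```

Request:
jog_arm(increments=[0,0,-10,0,0,0,0,0,0,-10,0,0,0,0,0,0,-10,0,0,0,0,0,0,-10,0,0,0,0,0,0,-9.5,0,0,0,0,0,0,0,0,0,0,0,0,0,0,0,0,0,0])

```text
t: 7.08
ee_pos: [567.0, 325.5, 15.7]
orientation: [0.9, -3.01, 0.0]
ft_force: [-0.2, -0.1, 1.9]
width: 44.2
grasp_force: 30.0
```

Run:
```python
from h import *
o,im,W=wrist(); print(o["ee_pos"],o["qpos"].round(2),o["width"],o["grasp_force"])
M=R.from_rotvec(o["orientation"]).as_matrix();print(M.T@(np.r_[473.05,-11.5,100]-o["ee_pos"]), np.degrees(np.arctan2(M[1,0],M[0,0])))
cv2.imwrite("pics/w3.png",im["pixels"])
b=get_image("scene"); cv2.imwrite("pics/s3.png",cv2.resize(b["pixels"][130:290,200:420],None,fx=3.5,fy=3.5))
```

```text
[566.9664471  325.48514252  15.72477432] [ 0.5   0.73  1.65 -0.    0.76 -1.65] 44.226791062350955 30.000174581073225
[ 263.51787519 -230.10343022  -84.21603077] -146.69936576004037
```

View pics/w3.png

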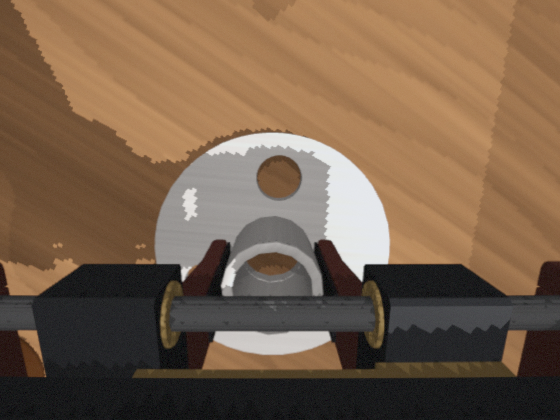

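View pics/s3.png

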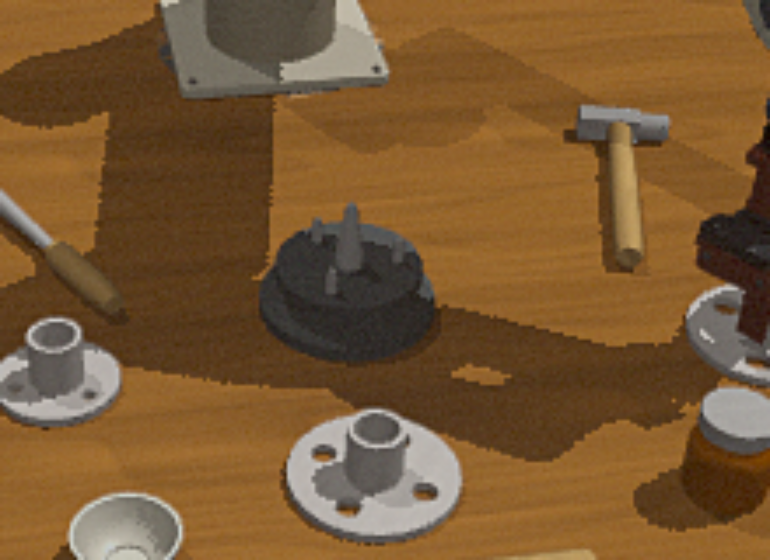

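The lift call had a malformed row and was refused. The turn therefore happened on the bench, and the plate turned with the gripper: its hole is at (279,177), still along tool x. The scene crop shows the hub clear. Now lift and carry.

Request:
jog_arm(increments=[0,0,0,0,0,-20,0,0,0,0,0,0,-40,0,0,0,0,0,0,-40,0,0,0,0,0,0,-40,0,0,0,0,18,-15,-10,0,0,0,0,37,-32,0,0,0,0,0,37,-32,0,0,0,0,0,37,-32,0,0,0,0,0,37,-32,0,0,0,0,0,37,-32,0,0,0,0,0,37,-32,0,0])

```text
t: 8.55
ee_pos: [478.2, 18.4, 164.9]
orientation: [0.903, -3.007, -0.001]
ft_force: [1.1, -0.3, -4.0]
width: 44.1
grasp_force: 30.0
```

Request:
jog_arm(increments=[0,0,0,23.5,-23,0,0,0,0,0,0,0,0,0,0,0,0,0,0,0,0,0,0,0,0,0,0,0])

```text
t: 9.05
ee_pos: [473.7, -11.0, 165.5]
orientation: [0.906, -3.008, -0.0]
ft_force: [0.9, 0.4, -4.2]
width: 44.0
grasp_force: 30.0
```

Run:
```python
from h import *
o,im,W=wrist(); print(o["ee_pos"],o["qpos"].round(2),o["width"],o["grasp_force"])
M=R.from_rotvec(o["orientation"]).as_matrix();print(M.T@(np.r_[473.05,-11.5,0]-o["ee_pos"]), np.degrees(np.arctan2(M[1,0],M[0,0])))
z=o["ee_pos"][2]
d=np.linalg.norm(W[...,:2]-o["ee_pos"][:2],axis=-1)
m=(d<75)&(abs(W[...,2]-(z-8))<5)
print(cv2.minEnclosingCircle(W[m][:,:2].astype(np.float32)))
cv2.imwrite("pics/w4.png",im["pixels"])
```

```text
[473.69703775 -10.98708309 165.48339702] [-0.05  0.29  2.    0.    0.85 -2.2 ] 44.00540534052724 29.9991312995553
[ 7.67937429e-01 -1.32416749e-01  1.65483622e+02] -146.48752624784188
((474.4310302734375, -10.65230941772461), 65.63748931884766)
```

View pics/w4.png

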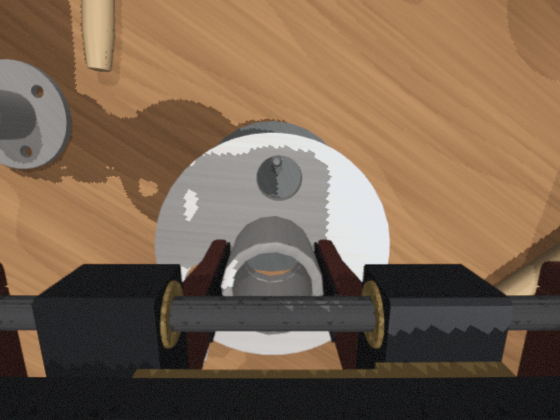

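The plate is aligned over the hub, with a pin visible through the hole at (277,160). Lowering.

Request:
jog_arm(increments=[0,0,0,1,0,20,0,0,0,0,0,0,20,0,0,0,0,0,0,20,0,0,0,0,0,0,15,0,0,0,0,0,0,5,0,0,0,0,0,0,5,0,0,0,0,0,0,5,0,0,0,0,0,0,5,0,0,0,0,0,0,4,0,0,0,0,0,0,2,0,0,0,0,0,0,1,0,0,0,0,0,0,0,0])

```text
t: 10.6
ee_pos: [473.2, -12.2, 63.7]
orientation: [-0.904, 3.009, -0.0]
ft_force: [-1.0, 0.2, -5.8]
width: 43.9
grasp_force: 30.0
```

Request:
jog_arm(increments=[0,0,0,0,0,1,0,0,0,0,0,0,1,0,0,0,0,0,0,0.5,0,0,0,0,0,0,0,0,0,0,0,0,0,0,0])

```text
t: 11.22
ee_pos: [473.2, -12.1, 61.2]
orientation: [-0.905, 3.008, -0.0]
ft_force: [-0.4, 0.3, -5.6]
width: 43.7
grasp_force: 30.0
```

Request:
jog_arm(increments=[0,0,0,0,0,0.5,0,0,0,0,0,0,0.5,0,0,0,0,0,0,0,0])

```text
t: 11.6
ee_pos: [473.2, -12.1, 60.7]
orientation: [-0.905, 3.008, -0.0]
ft_force: [-3.1, 0.4, 5.2]
width: 44.1
grasp_force: 30.0
```

Contact is made at seat height: the wrist force swung from -5.6 to +5.2 N. Releasing, then retreating straight up.

Request:
jog_arm(increments=[0,0,0,0,0,0,100,0,0,0,0,0,0,100,0,0,0,0,0,0,100,0,0,0,0,0,0,100,0,0,0,0,0,0,100,0,0,0,0,0,0,100,0,0,0,0,0,0,100])

```text
t: 12.48
ee_pos: [473.2, -12.1, 60.2]
orientation: [-0.905, 3.009, -0.0]
ft_force: [-0.7, -0.1, 0.3]
width: 87.6
grasp_force: 0.0
```

Request:
jog_arm(increments=[0,0,0,0,0,-20,100,0,0,0,0,0,-40,100,0,0,0,0,0,-40,100,0,0,0,0,0,-40,100,0,0,0,0,0,-40,100,0,0,0,0,0,0,100,0,0,0,0,0,0,100])

```text
t: 13.35
ee_pos: [472.5, -12.1, 239.5]
orientation: [0.904, -3.008, -0.0]
ft_force: [0.9, -0.4, -0.8]
width: 88.3
grasp_force: 0.0
```

Run:
```python
from h import *
o,im,W=wrist(); print(o["ee_pos"],o["width"],o["grasp_force"])
d=np.linalg.norm(W[...,:2]-[473,-11.5],axis=-1)
m=(d<75)&(abs(W[...,2]-53)<6); q=W[m]
print(cv2.minEnclosingCircle(q[:,:2].astype(np.float32)),np.median(q[:,2]),np.linalg.lstsq(np.c_[q[:,:2],np.ones(len(q))],q[:,2],rcond=None)[0])
cv2.imwrite("pics/w5.png",im["pixels"])
```

```text
[472.53487769 -12.12559027 239.53671636] 88.26680528376806 0.0
((473.5916442871094, -12.044611930847168), 65.29931640625) 53.50631912525131 [-1.25755915e-03  4.36918841e-04  5.40824475e+01]
```

View pics/w5.png

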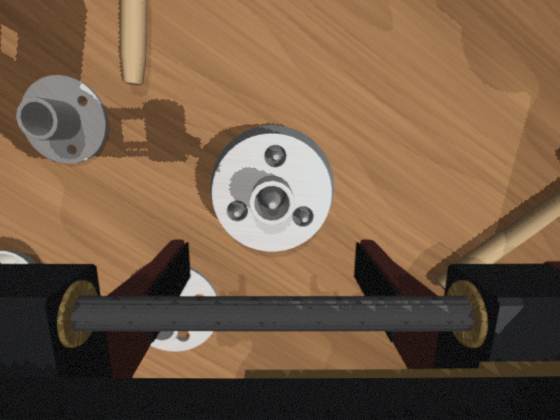

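The plate sits flat on the hub, its top at z = 53.5 mm, with a pin in each hole at (275,156), (237,210) and (303,215). Handing in.

```bash
python3 -c "
from workcell import job
print(job.close_job())"
```

```text
the job is handed in; nothing more can be done
None
```

The big three-hole plate is flat on the hub with a pin in each hole and the gripper clear of it, the other two plates were not touched, and I handed the job in at about 13.5 s; no verdict came back.

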